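# Fetch the pink pot from behind the bottles

### The arm

A 6-joint arm with a two-finger parallel gripper is mounted at the origin on the work surface. World frame = base frame: x ahead of the robot, y to its left, z up, the work surface at z = 0. Lengths are in m, angles in rad, forces in N, time in s.
With the tool pointing down it reaches from about 0.4 to 0.825 m from the base axis. Payload 7 kg.
Tool frame: the origin (TCP) lies midway between the tips of the shut fingers; the grasp point (between the pads) lies 19 mm behind it; z points along the fingers, y is the line along which they close (so a half turn about z gives the same grasp; the last joint's range is limited). The gripper opens to 88 mm and grips with 3 to 60 N. Pads are 19 mm wide; open, the fingers measure 130 mm over their backs; the gripper's body (78 mm by 193 mm) begins 47 mm behind the grasp point.
Start: joints at [0.288, 0.359, 0.012, 0, -1.224, -0.288], TCP at [0.675, -0, 0.227] pointing down, gripper open.
Joint ranges: [-3.07, 3.07], [-1.43, 2.12], [-1.02, 1.25], [-3.03, 1.67], [-3.05, -0], [-3.03, 3.03]. Speed limits (rad/s): [2.39, 2.39, 3.01, 3.14, 3.14, 3.14].

### API

Orientations are given as [roll, pitch, yaw] about the fixed x, y, z axes, in that order (R = Rz(yaw) Ry(pitch) Rx(roll)).
In Python, from station import telemetry, eyes, ticket, recognise, trace gives the robot as it stands. The module is installed in compiled form; this text tells all that it offers.
- The arm moves only by the tool servo_tool, never from a script. Its argument "series" is a list that holds one entry, the list of rows, each a list of 4 numbers: the shift along the tool's x, y, z in mm, then the turn about the tool's z in rad. In form: [[[x, y, z, roll], ...]]. A call has exactly 10 rows; each row shifts and turns the commanded pose from where the row before left it, along the tool's axes as they then stand; what a row does not reach is not made up. A row lasts 1/12 s, in which the tool goes at most 41.7 mm and 7.16 degrees, less where a joint would pass 70% of its speed; a pose out of reach is approached as far as the arm can. A call is refused whole if a number of a shift passes 41.7 or a number of a turn 0.125, either way. A call with a gripper value outside its range is refused whole. "claw" is the gripper's target within -1 to 1 (shut at 1, half-way at 0, fully open at -1), set as the call begins (left out, the last holds). The fingers move at their own pace and stop on an object; "grip_force" is the grip in N (left out, the last holds). Time passes only in rows, so rows that do not move let the fingers close, or fill a call up. It gives the time, the measured TCP pose, the force, the opening and the grip force at its end, in the units of the state.
- telemetry.get_state(): the state, without advancing time (a new reading comes with each control period).
- eyes.grab_frame(name): name is "scene" or "side" or "wrist"; returns the picture (384x512x3 uint8, red, green, blue); there is no depth.
- eyes.calibration(name): a dict with "mtx" (3x3 intrinsics, pixels), "rvec" (rotation vector, rad) and "tvec" (3), from world to camera coordinates, as OpenCV has them. Camera axes: x right, y down, z forward; pixel columns grow to the right and rows downward; lengths in m; the calibration is good to about 2 mm. A picture is of the moment at which its call begins: read the wrist's pose just before it. calibration takes no time and is no camera call; for the wrist camera it gives the pose at the moment of the call.
- ticket.job_done(): hands the job in; it is judged then, once.
Trained networks look in the newest picture that a camera, given by its name, has taken for a name from the list of things; names that differ only in an ending like _2 or _b are one class to them, and where a whole thing is asked for, a point or a joint stands for the part that bears it (a point fixed in the world has none). Each returns a list of dicts, best first, with "conf" (0 to 1); they miss things now and then, are a little off and sometimes report something else, mostly with a low value. They report only what shows in the picture. A call takes as long as a camera call.
- recognise(camera, name): "position" ([x, y, z] in m, in world coordinates, good to about 4 mm: the middle of the surface that is visible of it).
- trace(camera, name): "mask" (384x512 bool, what is visible of it).
The state is a dict: "t": time; "q": joint angles; "qd": joint speeds; "joint_efforts": joint torques, N m; "eef_pos": TCP position; "ee_rot": TCP orientation; "force": force on the tool from outside, world axes, zero at the start; "moment": the same for the moment, N m; "width": finger opening in m; "gripper_force": force on a finger pad.
Only numpy, scipy, OpenCV 4.12 (cv2) and the standard library are available. Lean on these libraries where they do the work, as an engineer would, in place of code of your own. Each camera call takes 0.05 s, during which the arm holds its last target. There are 200 camera calls.

### The job

Clear the white and the blue bottle out of the plywood bay and stand both in the green side tray, then fetch the pink pot from behind them and stand it in the middle of the cork mat. After that put both bottles back in the bay, each centred on the spot of its own colour. Keep everything upright, set things down rather than drop them, and leave the yellow pot and the thread spool where they are.

Things in the scene. Friction and masses are not known exactly. Their poses are not given: they have to be found in the camera images.
- glue_mid (a point): white squeeze bottle, round, 44 mm diameter over its straight body (the lower 66 mm), sloping shoulder, 22 mm cap, 92 mm tall with its cap, about 0.12 kg, standing on the white spot in the front row of the bay. Point: on its axis half-way up (46 mm above its underside); z points up along the bottle. Orange cap
- paint_mid (a point): blue squeeze bottle, round, 44 mm diameter over its straight body (the lower 66 mm), sloping shoulder, 22 mm cap, 92 mm tall with its cap, about 0.12 kg, standing on the blue spot in the front row of the bay. Point: on its axis half-way up (46 mm above its underside); z points up along the bottle. Black cap
- pink_pot_mid (a point): pink craft pot with screw lid, round, 44 mm diameter (the lid, its top 12 mm, 41 mm), 50 mm tall with the lid, about 0.07 kg, standing on the floor of the bay in the back row, 58 mm further in than the bottles and nearly straight behind one of them. Point: on its axis half-way up (25 mm above its underside); z up. This is the one to fetch
- yellow_pot_mid (a point): yellow craft pot with screw lid, round, 44 mm diameter (the lid, its top 12 mm, 41 mm), 50 mm tall with the lid, about 0.07 kg, standing on the floor of the bay in the back row, 58 mm further in than the bottles and nearly straight behind one of them. Point: on its axis half-way up (25 mm above its underside); z up. It stays where it is, 92 mm beside the pink one
- white_spot: flat white disc, 64 mm diameter, 2 mm thick, fixed on the floor of the bay in the front row: the home of the white bottle. Origin: centre of its underside (the bottle's underside rests 2 mm higher); x, y as the bay's. The two spots are 110 mm apart, in either order
- blue_spot: flat blue disc, 64 mm diameter, 2 mm thick, fixed on the floor of the bay in the front row: the home of the blue bottle. Origin: centre of its underside (the bottle's underside rests 2 mm higher); x, y as the bay's. The two spots are 110 mm apart, in either order
- side_tray: shallow green plastic tray, fixed, 210 mm (its x) by 130 mm (its y), rim 16 mm high, walls and floor 4 mm thick; the parking area for both bottles, which fit side by side along its x, for instance 50 mm either side of the middle. Origin: centre of its underside. Left or right of the bay
- cork_mat: round cork mat, 76 mm diameter, 4 mm thick, fixed in the middle of a paper sketch on a light blue sheet (210 by 150 mm, flat). Origin: centre of its underside; z up. On the other side of the bay from the tray
- bay: plywood storage bay, fixed, 170 mm deep (its x, pointing to the back, away from the robot) by 250 mm wide (its y); floor 6 mm thick, low walls 6 mm thick up to 24 mm high at the back and both sides, open at the front and top. Origin: centre of its underside. Bottles stand 34 mm in front of its middle line, pots 24 mm behind it
- spool_mid (a point): red thread spool standing on the table left of and beyond the bay, 40 mm diameter, 45 mm tall, loose; a bystander. Point: on its axis half-way up

How it is judged:
By the outcome, as a careful person would: the job done as asked, in the order asked, and still so for the second after the job is handed in, with the robot touching nothing.
It also fails if it takes over 133 s, if anything falls off the work surface, if the arm or the gripper's body presses on something with over 40 N, if the wrist force passes 120 N, or if a joint passes its speed limit or range.

## Working session

There is one attempt and no reset: what is moved stays moved. The work goes in short steps, Python scripts to look and compute and a tool call to move; the robot and the scene stay as the last step left them, time stands still between calls to the robot, and variables do not carry over. Pictures are saved under pics/ and viewed, at most 14 in all, crops included, and the job is handed in when it is done.

Besides the shell and the picture viewer there is one more tool, called as name([rows], argument=value, ...), one row to a line, values as JSON. servo_tool: Moves the arm, as the interface text tells. Its arguments: {"type":"object","properties":{"series":{"type":"array"},"claw":{"type":"number"},"grip_force":{"type":"number"}},"required":["series"]}

```bash
mkdir -p pics; cat > h.py <<'E'
from station import telemetry, eyes, ticket, recognise, trace
import numpy as np, cv2
def cal(n):
    c=eyes.calibration(n); return np.array(c["mtx"],float),np.array(c["rvec"],float),np.array(c["tvec"],float)
def ray(n,uv,z,c=None):
    K,r,t=c or cal(n); R=cv2.Rodrigues(r)[0]; C=-R.T@t.ravel()
    d=R.T@np.linalg.inv(K)@np.array([uv[0],uv[1],1.]); return C+d*(z-C[2])/d[2]
def proj(n,P,c=None):
    K,r,t=c or cal(n); return cv2.projectPoints(np.array(P,float).reshape(-1,1,3),r,t,K,None)[0].reshape(-1,2)
def save(n,f):
    im=eyes.grab_frame(n); cv2.imwrite('pics/'+f,im[:,:,::-1]); return im
E
python3 - <<'E'
from h import *
s=telemetry.get_state(); print(s)
ims=[save(n,n+'0.png') for n in("scene","side")]
cv2.imwrite('pics/both.png',cv2.resize(np.hstack(ims)[:,:,::-1],(800,300)))
names="glue_mid paint_mid pink_pot_mid yellow_pot_mid white_spot blue_spot side_tray cork_mat bay spool_mid".split()
for n in("scene","side"):
  for k in names:
    print(n,k,[(np.round(d["position"],3).tolist(),round(d["conf"],2)) for d in recognise(n,k)[:2]])
E
```

```text
{'t': 0.0, 'q': array([ 2.88081332e-01,  3.59378269e-01,  1.10804979e-02, -4.03265869e-04,
       -1.22407716e+00, -2.88128933e-01]), 'qd': array([-0.00198957,  0.00021529, -0.00010238, -0.00025102,  0.00140683,
       -0.00025381]), 'joint_efforts': array([-8.00930356e-04, -5.82726967e+01,  2.93058443e+01,  6.99745238e+00,
        6.93249181e-03, -2.06530804e-04]), 'eef_pos': array([ 6.74519472e-01, -1.74745439e-05,  2.25628094e-01]), 'ee_rot': array([ 3.13997138e+00, -8.51565783e-05, -1.57098119e+00]), 'force': array([-0.40236279, -0.36668951,  0.09453048]), 'moment': array([-0.00402655,  0.01783396, -0.02183427]), 'gripper_force': 0.0, 'width': 0.08780467411059596}
scene glue_mid [([0.534, -0.07, 0.073], 0.9)]
scene paint_mid [([0.53, 0.037, 0.069], 0.56)]
scene pink_pot_mid [([0.595, -0.057, 0.054], 0.96)]
scene yellow_pot_mid [([0.588, 0.031, 0.057], 0.9)]
scene white_spot [([0.54, -0.073, 0.007], 0.66)]
scene blue_spot [([0.53, 0.03, 0.005], 0.46)]
scene side_tray []
scene cork_mat [([0.598, 0.327, 0.001], 0.9), ([0.755, 0.244, 0.045], 0.64)]
scene bay [([0.584, -0.01, 0.007], 0.91), ([0.525, -0.312, 0.002], 0.73)]
scene spool_mid [([0.755, 0.244, 0.044], 0.74)]
side glue_mid [([0.523, -0.05, 0.066], 0.75)]
side paint_mid [([0.554, 0.044, 0.008], 0.68), ([0.509, 0.053, 0.066], 0.58)]
side pink_pot_mid [([0.577, -0.039, 0.046], 0.78)]
side yellow_pot_mid [([0.573, 0.049, 0.047], 0.68)]
side white_spot [([0.516, -0.048, 0.007], 0.59)]
side blue_spot [([0.508, 0.067, 0.009], 0.57), ([0.741, 0.259, 0.042], 0.49)]
side side_tray [([0.742, 0.259, 0.044], 0.49)]
side cork_mat [([0.533, 0.293, 0.006], 0.93), ([0.518, -0.044, 0.009], 0.19)]
side bay [([0.553, 0.045, 0.007], 0.7), ([0.506, 0.063, 0.005], 0.3)]
side spool_mid [([0.742, 0.259, 0.043], 0.85)]
```

View pics/scene0.png

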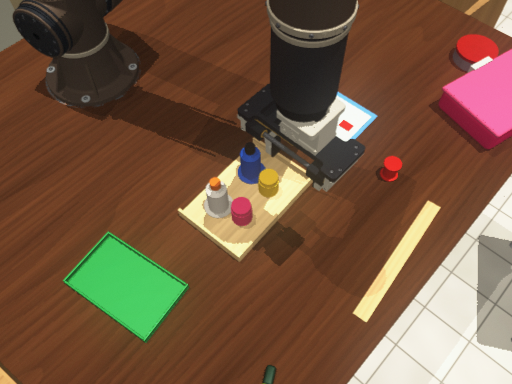

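View pics/side0.png

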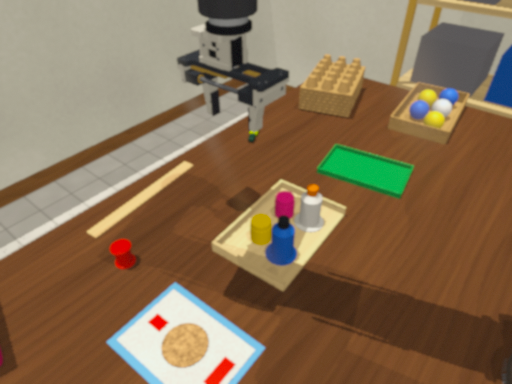

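```bash
cat > m.py <<'E'
from h import *
from scipy.optimize import least_squares
S=(384,512)
BOT=[(0,.022),(.066,.022),(.078,.011),(.092,.011)]; POT=[(0,.022),(.038,.022),(.038,.0205),(.05,.0205)]
def sil(c,x,y,z0,prof,sc=4):
    a=np.linspace(0,2*np.pi,40)
    m=np.zeros((S[0]*sc,S[1]*sc),np.uint8)
    for (h0,r0),(h1,r1) in zip(prof,prof[1:]):
        P=np.vstack([np.c_[x+r*np.cos(a),y+r*np.sin(a),0*a+z0+h] for h,r in((h0,r0),(h1,r1))])
        p=(proj(None,P,c)*sc+sc/2).astype(np.int32)
        cv2.fillConvexPoly(m,cv2.convexHull(p),1)
    return m
def fit(masks,x0,z0,prof):
    # least squares of centroid
    obs=[];cs=[]
    for n,m in masks:
        v,u=np.nonzero(m); obs.append((u.mean(),v.mean())); cs.append(cal(n))
    def f(p):
        o=[]
        for c,ob in zip(cs,obs):
            v,u=np.nonzero(sil(c,p[0],p[1],z0,prof)); o+= [u.mean()/4-ob[0]-.4,v.mean()/4-ob[1]-.4]
        return o
    r=least_squares(f,x0,diff_step=.01); return r.x,np.round(r.fun,1)
def big(m):
    n,l,s,_=cv2.connectedComponentsWithStats(m.astype(np.uint8)); return l==1+np.argmax(s[1:,4])
def quad(n,m,z):
    cs=cv2.findContours(big(m).astype(np.uint8),cv2.RETR_EXTERNAL,cv2.CHAIN_APPROX_NONE)[0]
    k=max(cs,key=cv2.contourArea).reshape(-1,2); c=cal(n)
    W=np.array([ray(n,p,z,c)[:2] for p in k],np.float32)
    return cv2.minAreaRect(W*1000)
E
python3 - <<'E'
from m import *
I={n:eyes.grab_frame(n) for n in("scene","side")}
for k,z,p,x0 in (("glue_mid",.008,BOT,(.53,-.06)),("paint_mid",.008,BOT,(.52,.04)),("pink_pot_mid",.006,POT,(.59,-.05)),("yellow_pot_mid",.006,POT,(.58,.04))):
    ms=[]
    for n in I:
        r=trace(n,k)
        if r: ms.append((n,r[0]["mask"])); print(k,n,r[0]["conf"],r[0]["mask"].sum(), sil(cal(n),*x0,z,p).sum()/16)
    for sub in [ms]+[[q] for q in ms]: print(k,[q[0] for q in sub],*fit(sub,x0,z,p))
for n in I:
    h=I[n].astype(int); g=(h[...,1]>h[...,0]*1.8)&(h[...,1]>h[...,2]*1.4)&(h[...,1]>70)
    print(n,"tray",quad(n,g,.008))
    for k,z in(("cork_mat",.004),("bay",.006)):
        r=trace(n,k)
        if r: print(n,k,r[0]["conf"],quad(n,r[0]["mask"],z))
E
```

```text
glue_mid scene 0.82 631 680.0
glue_mid side 0.67 740 806.125
glue_mid ['scene', 'side'] [ 0.52871148 -0.0653497 ] [ 0.  -0.3  0.1 -0.5]
glue_mid ['scene'] [ 0.52915428 -0.06604711] [ 0. -0.]
glue_mid ['side'] [ 0.5278172  -0.06391839] [0. 0.]
paint_mid scene 0.94 597 656.1875
paint_mid side 0.73 874 912.1875
paint_mid ['scene', 'side'] [0.51854884 0.04691167] [-0.2 -0.4 -0.2 -0.4]
paint_mid ['scene'] [0.51963073 0.04638019] [-0. -0.]
paint_mid ['side'] [0.51768335 0.04743482] [0. 0.]
pink_pot_mid scene 0.77 530 548.375
pink_pot_mid side 0.87 512 553.9375
pink_pot_mid ['scene', 'side'] [ 0.58531691 -0.05267799] [ 0.2 -0.   0.2 -0.1]
pink_pot_mid ['scene'] [ 0.58495077 -0.05300633] [0. 0.]
pink_pot_mid ['side'] [ 0.58564423 -0.0522385 ] [-0.  0.]
yellow_pot_mid scene 0.6 476 524.25
yellow_pot_mid side 0.73 617 631.75
yellow_pot_mid ['scene', 'side'] [0.57894326 0.03877872] [ 0.1 -0.2  0.1 -0.2]
yellow_pot_mid ['scene'] [0.57908548 0.03819596] [0. 0.]
yellow_pot_mid ['side'] [0.57864834 0.03931203] [-0.  0.]
scene tray ((520.4733276367188, -312.6744384765625), (215.87660217285156, 131.2898712158203), 9.174756050109863)
scene cork_mat 0.78 ((576.2384643554688, 312.3720703125), (114.95604705810547, 117.3270492553711), 89.61383819580078)
scene bay 0.92 ((557.7573852539062, -3.587371826171875), (178.70599365234375, 265.05621337890625), 3.418990135192871)
side tray ((520.28515625, -310.9127197265625), (212.21934509277344, 146.48129272460938), 9.104969024658203)
side cork_mat 0.61 ((525.8751831054688, 298.6593933105469), (209.0858612060547, 149.7972869873047), 1.1561614274978638)
side bay 0.65 ((563.116943359375, -12.437271118164062), (184.70130920410156, 273.18359375), 3.1635332107543945)
```

servo_tool([
  [[0, 0, 0, -0.125], [0, 0, 0, -0.125], [0, 0, 0, -0.125], [0, 0, 0, -0.125], [0, 0, 0, -0.125], [0, 0, 0, -0.125], [0, 0, 0, -0.125], [0, 0, 0, -0.125], [0, 0, 0, -0.125], [0, 0, 0, -0.125]],
], claw=-0.7, grip_force=12)

```text
t: 2.63
eef_pos: [0.675, -0.0, 0.2266]
ee_rot: [3.142, 0.0, -0.315]
force: [0.0, -0.5, -0.4]
width: 0.0742
gripper_force: 0.0
```

servo_tool([
  [[0, 0, 0, -0.125], [0, 0, 0, -0.125], [0, 0, 0, -0.125], [-25, 9.6, 0, 0], [-25, 9.6, 0, 0], [-25, 9.6, 0, 0], [-25, 9.6, 0, 0], [-25, 9.6, 0, 0], [-24, 9.3, 0, 0], [0, 0, 0, 0]],
])

```text
t: 3.47
eef_pos: [0.5257, -0.0667, 0.2272]
ee_rot: [-3.141, 0.0, 0.053]
force: [-0.2, 0.7, -0.5]
width: 0.0746
gripper_force: 0.0
```

```bash
cat >> h.py <<'E'
def go(x,y,z):
    s=telemetry.get_state(); R=cv2.Rodrigues(np.zeros(3))[0]
    from scipy.spatial.transform import Rotation as Ro
    R=Ro.from_euler('xyz',s["ee_rot"]).as_matrix()
    print('t',round(s["t"],2),'pos',np.round(s["eef_pos"],4),'rot',np.round(s["ee_rot"],3),'w',round(s["width"],4),'gf',round(s["gripper_force"],1))
    print('F',np.round(s["force"],1),'shift mm',np.round(R.T@(np.array([x,y,z])-s["eef_pos"])*1000,1))
E
python3 - <<'E'
from h import *
go(.5287,-.0654,.043)
save("wrist","w1.png")
E
```

```text
t 3.47 pos [ 0.5257 -0.0667  0.2272] rot [-3.141  0.     0.053] w 0.0746 gf 0.0
F [-0.2  0.7 -0.5] shift mm [  3.1  -1.  184.2]
```

View pics/w1.png

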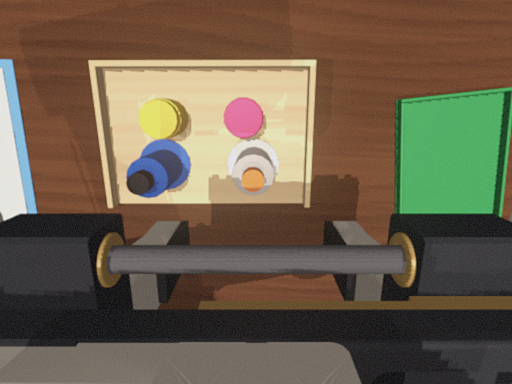

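```bash
python3 - <<'E'
from m import *
c=cal("wrist")
for nm,uv,z in(("capW",(253,179),.100),("capB",(140,181),.1),("pinktop",(243,118),.056),("yeltop",(160,119),.056),("bayL",(91,63),.024),("bayR",(315,62),.024),("bayfR",(312,205),.006),("bayfL",(110,207),.006)):
    print(nm,np.round(ray(0,uv,z,c),4))
eyes.grab_frame("wrist")
for k,z,p,x0 in (("glue_mid",.008,BOT,(.53,-.06)),("paint_mid",.008,BOT,(.52,.047)),("pink_pot_mid",.006,POT,(.585,-.053)),("yellow_pot_mid",.006,POT,(.579,.039))):
    r=trace("wrist",k)
    if r: print(k,r[0]["mask"].sum(),sil(c,*x0,z,p).sum()/16,*fit([("wrist",r[0]["mask"])],x0,z,p))
for k in("white_spot","blue_spot"):
    r=trace("wrist",k)
    if r:
        v,u=np.nonzero(r[0]["mask"]); print(k,r[0]["conf"],u.min(),u.max(),v.min(),ray(0,(u.min(),(160)),.008,c),ray(0,(u.max(),160),.008,c),ray(0,(250,v.min()),.008,c))
E
```

```text
capW [ 0.5316 -0.0628  0.1   ]
capB [0.5237 0.0452 0.1   ]
pinktop [ 0.5864 -0.049   0.056 ]
yeltop [0.5807 0.0379 0.056 ]
bayL [0.6352 0.1219 0.024 ]
bayR [ 0.6497 -0.1241  0.024 ]
bayfR [ 0.4798 -0.1413  0.006 ]
bayfL [0.4627 0.1209 0.006 ]
glue_mid 1578 1633.3125 [ 0.52992398 -0.06184245] [ 0. -0.]
paint_mid 1948 2058.75 [0.52058099 0.04883569] [ 0. -0.]
pink_pot_mid 1273 1330.0625 [ 0.58559587 -0.0478565 ] [-0. -0.]
yellow_pot_mid 1622 1685.625 [0.57993871 0.04113289] [0. 0.]
white_spot 0.8 228 278 141 [ 0.53310481 -0.03067279  0.008     ] [ 0.53649663 -0.0927486   0.008     ] [ 0.55801873 -0.05682457  0.008     ]
blue_spot 0.31 0 35 63 [0.51763588 0.25243389 0.008     ] [0.52001073 0.20897017 0.008     ] [ 0.64689209 -0.05241543  0.008     ]
```

servo_tool([
  [[3.3, -2.5, 20, 0], [0, 0, 30, 0], [0, 0, 35, 0], [0, 0, 35, 0], [0, 0, 30, 0], [0, 0, 18, 0], [0, 0, 10, 0], [0, 0, 6, 0], [0, 0, 0, 0], [0, 0, 0, 0]],
])

```text
t: 4.7
eef_pos: [0.5333, -0.0625, 0.0432]
ee_rot: [3.142, -0.001, 0.055]
force: [0.5, -0.0, 1.0]
width: 0.0745
gripper_force: 0.0
```

servo_tool([
  [[0, 0, 0, 0], [0, 0, 0, 0], [0, 0, 0, 0], [0, 0, 0, 0], [0, 0, 0, 0], [0, 0, 0, 0], [0, 0, 0, 0], [0, 0, 0, 0], [0, 0, 0, 0], [0, 0, 0, 0]],
], claw=1, grip_force=12)

```text
t: 5.53
eef_pos: [0.5327, -0.0627, 0.0429]
ee_rot: [3.141, -0.0, 0.054]
force: [-1.1, -0.3, 5.5]
width: 0.0437
gripper_force: 12.0
```

```bash
python3 - <<'E'
from h import *
go(.569,-.304,.12)
E
```

```text
t 5.53 pos [ 0.5327 -0.0627  0.0429] rot [ 3.141 -0.     0.054] w 0.0437 gf 12.0
F [-1.1 -0.3  5.5] shift mm [ 23.2 242.9 -77.1]
```

servo_tool([
  [[0, 0, -5, 0], [0, 0, -15, 0], [0, 0, -25, 0], [0, 0, -20, 0], [2, 10, -8, 0], [3, 20, 0, 0], [4, 30, 0, 0], [4, 35, 0, 0], [4, 35, 0, 0], [4, 35, 0, 0]],
])

```text
t: 6.37
eef_pos: [0.562, -0.228, 0.1149]
ee_rot: [-3.141, 0.001, 0.055]
force: [1.7, 0.8, -1.2]
width: 0.0442
gripper_force: 12.0
```

servo_tool([
  [[3, 35, 0, 0], [2, 25, 0, 0], [1, 13, 0, 0], [0, 5, 0, 0], [0, 0, 10, 0], [0, 0, 20, 0], [0, 0, 15, 0], [0, 0, 8, 0], [0, 0, 0, 0], [0, 0, 0, 0]],
])

```text
t: 7.2
eef_pos: [0.5725, -0.303, 0.0622]
ee_rot: [-3.141, 0.001, 0.055]
force: [0.9, 0.4, -1.6]
width: 0.0434
gripper_force: 12.0
```

```bash
python3 - <<'E'
from h import *
go(.569+.0035,-.304,.039)
save("scene","s2.png")
im=cv2.imread("pics/s2.png"); cv2.imwrite("pics/s2c.png",cv2.resize(im[130:350,40:320],None,fx=2.5,fy=2.5))
E
```

```text
t 7.2 pos [ 0.5725 -0.303   0.0622] rot [-3.141e+00  1.000e-03  5.500e-02] w 0.0434 gf 12.0
F [ 0.9  0.4 -1.6] shift mm [-0.   1.  23.2]
```

View pics/s2c.png

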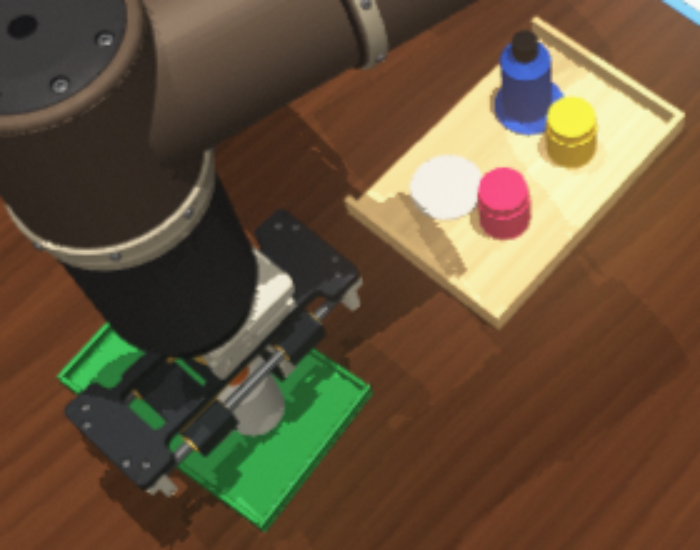

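servo_tool([
  [[0, 0, 5, 0], [0, 0, 6, 0], [0, 0, 5, 0], [0, 0, 3, 0], [0, 0, 1.5, 0], [0, 0, 1, 0], [0, 0, 0.5, 0], [0, 0, 0, 0], [0, 0, 0, 0], [0, 0, 0, 0]],
])

```text
t: 8.08
eef_pos: [0.5727, -0.3039, 0.0408]
ee_rot: [3.141, -0.0, 0.054]
force: [-0.6, -1.4, -1.9]
width: 0.0442
gripper_force: 12.0
```

```bash
python3 - <<'E'
from h import *
for i in range(3): eyes.grab_frame("side"); go(.5725,-.304,.039)
r=trace("side","glue_mid")
from m import *
if r: print(fit([("side",r[0]["mask"])],(.57,-.304),.005,BOT))
E
```

```text
t 8.13 pos [ 0.5727 -0.3039  0.0408] rot [ 3.141 -0.     0.054] w 0.0438 gf 12.0
F [ 0.5 -0.6 -1.3] shift mm [-0.2  0.1  1.8]
t 8.18 pos [ 0.5727 -0.3038  0.0407] rot [ 3.142 -0.     0.054] w 0.0437 gf 12.0
F [-0.   0.3 -1.8] shift mm [-0.2  0.1  1.7]
t 8.23 pos [ 0.5727 -0.3038  0.0407] rot [ 3.142 -0.     0.054] w 0.0436 gf 12.0
F [-0.3 -0.4 -1.5] shift mm [-0.2  0.2  1.7]
(array([ 0.55186946, -0.28572386]), array([-0., -0.]))
```

servo_tool([
  [[0, 0, 0.6, 0], [0, 0, 0.6, 0], [0, 0, 0.4, 0], [0, 0, 0.2, 0], [0, 0, 0, 0], [0, 0, 0, 0], [0, 0, 0, 0], [0, 0, 0, 0], [0, 0, 0, 0], [0, 0, 0, 0]],
])

```text
t: 9.12
eef_pos: [0.5727, -0.3038, 0.039]
ee_rot: [3.141, -0.0, 0.054]
force: [-1.0, 0.8, 3.8]
width: 0.0438
gripper_force: 12.0
```

servo_tool([
  [[0, 0, 0, 0], [0, 0, 0, 0], [0, 0, 0, 0], [0, 0, 0, 0], [0, 0, -10, 0], [0, 0, -20, 0], [0, 0, -25, 0], [0, 0, -25, 0], [0, 0, -10, 0], [0, 0, 0, 0]],
], claw=-0.7)

```text
t: 9.95
eef_pos: [0.5745, -0.3044, 0.1329]
ee_rot: [3.139, -0.006, 0.055]
force: [0.2, -0.9, 0.8]
width: 0.0744
gripper_force: 0.0
```

servo_tool([
  [[-2, -20, 0, 0], [-4, -35, 0, 0], [-4, -40, 0, 0], [-4, -40, 0, 0], [-4, -40, 0, 0], [-4, -40, 0, 0], [-4, -40, 0, 0], [-4, -40, 0, 0], [-3.5, -38, 0, 0], [-1, -20, 0, 0]],
])

```text
t: 10.78
eef_pos: [0.5179, 0.0498, 0.1286]
ee_rot: [-3.141, 0.0, 0.056]
force: [-0.1, -0.9, -0.6]
width: 0.0745
gripper_force: 0.0
```

servo_tool([
  [[0, 0, 0, 0], [0, 0, 0, 0], [0, 0, 0, 0], [0, 0, 0, 0], [0, 0, 0, 0], [0, 0, 0, 0], [0, 0, 0, 0], [0, 0, 0, 0], [0, 0, 0, 0], [0, 0, 0, 0]],
])

```text
t: 11.62
eef_pos: [0.519, 0.0466, 0.1288]
ee_rot: [3.142, 0.0, 0.054]
force: [-0.9, -0.4, 0.6]
width: 0.0744
gripper_force: 0.0
```

```bash
python3 - <<'E'
from m import *
go(.5192,.0474,.043)
eyes.grab_frame("side")
r=trace("side","glue_mid")
print(r[0]["conf"],fit([("side",r[0]["mask"])],(.57,-.304),.004,BOT))
save("scene","s3.png")
r=trace("scene","glue_mid")
if r: print(r[0]["conf"],fit([("scene",r[0]["mask"])],(.57,-.304),.004,BOT))
E
```

```text
t 11.62 pos [0.519  0.0466 0.1288] rot [3.142 0.    0.054] w 0.0744 gf 0.0
F [-0.9 -0.4  0.6] shift mm [ 0.2 -0.8 85.8]
0.85 (array([ 0.56786422, -0.30321808]), array([-0., -0.]))
0.77 (array([ 0.56824586, -0.30593912]), array([-0.,  0.]))
```

servo_tool([
  [[0, -0.8, 10, 0], [0, 0, 20, 0], [0, 0, 20, 0], [0, 0, 15, 0], [0, 0, 12, 0], [0, 0, 6, 0], [0, 0, 2.8, 0], [0, 0, 0, 0], [0, 0, 0, 0], [0, 0, 0, 0]],
])

```text
t: 12.65
eef_pos: [0.5195, 0.0478, 0.0437]
ee_rot: [-3.141, -0.001, 0.054]
force: [0.4, 0.1, 1.3]
width: 0.0748
gripper_force: 0.0
```

servo_tool([
  [[0, 0, 0, 0], [0, 0, 0, 0], [0, 0, 0, 0], [0, 0, 0, 0], [0, 0, 0, 0], [0, 0, 0, 0], [0, 0, 0, 0], [0, 0, 0, 0], [0, 0, 0, 0], [0, 0, 0, 0]],
], claw=1)

```text
t: 13.48
eef_pos: [0.519, 0.0476, 0.0431]
ee_rot: [3.142, -0.0, 0.054]
force: [0.3, -1.5, 1.4]
width: 0.044
gripper_force: 12.0
```

servo_tool([
  [[0, 0, -5, 0], [0, 0, -15, 0], [0, 0, -25, 0], [0, 0, -20, 0], [-2, 10, -8, 0], [-4, 20, 0, 0], [-6, 30, 0, 0], [-7, 36, 0, 0], [-7, 38, 0, 0], [-7, 38, 0, 0]],
])

```text
t: 14.32
eef_pos: [0.4941, -0.1275, 0.1157]
ee_rot: [-3.141, 0.001, 0.055]
force: [-0.1, 1.0, -1.1]
width: 0.0435
gripper_force: 12.0
```

servo_tool([
  [[-7, 38, 0, 0], [-7, 38, 0, 0], [-7, 38, 0, 0], [-6, 35, 0, 0], [-5, 25, 0, 0], [-2, 13, 0, 0], [-0.7, 4.8, 0, 0], [0, 0, 10, 0], [0, 0, 20, 0], [0, 0, 15, 0]],
])

```text
t: 15.15
eef_pos: [0.4708, -0.3181, 0.0695]
ee_rot: [-3.141, -0.0, 0.054]
force: [0.5, -0.1, -1.5]
width: 0.0439
gripper_force: 12.0
```

servo_tool([
  [[0, 0, 10, 0], [0, 0, 8, 0], [0, 0, 5, 0], [0, 0, 3, 0], [0, 0, 0, 0], [0, 0, 0, 0], [0, 0, 0, 0], [0, 0, 0, 0], [0, 0, 0, 0], [0, 0, 0, 0]],
])

```text
t: 15.98
eef_pos: [0.4712, -0.3194, 0.0453]
ee_rot: [3.141, -0.001, 0.054]
force: [-0.1, 0.3, -1.2]
width: 0.0435
gripper_force: 12.0
```

```bash
python3 - <<'E'
from m import *
go(.471,-.320,.039)
E
```

```text
t 15.98 pos [ 0.4712 -0.3194  0.0453] rot [ 3.141e+00 -1.000e-03  5.400e-02] w 0.0435 gf 12.0
F [-0.1  0.3 -1.2] shift mm [-0.2  0.6  6.3]
```

servo_tool([
  [[0, 0, 3, 0], [0, 0, 1.5, 0], [0, 0, 0.8, 0], [0, 0, 0.5, 0], [0, 0, 0.4, 0], [0, 0, 0, 0], [0, 0, 0, 0], [0, 0, 0, 0], [0, 0, 0, 0], [0, 0, 0, 0]],
])

```text
t: 16.82
eef_pos: [0.471, -0.3194, 0.0391]
ee_rot: [3.141, -0.0, 0.054]
force: [-2.3, 1.6, 6.3]
width: 0.0436
gripper_force: 12.0
```

servo_tool([
  [[0, 0, 0, 0], [0, 0, 0, 0], [0, 0, 0, 0], [0, 0, 0, 0], [0, 0, -10, 0], [0, 0, -20, 0], [0, 0, -25, 0], [0, 0, -25, 0], [0, 0, -10, 0], [0, 0, 0, 0]],
], claw=-0.7)

```text
t: 17.65
eef_pos: [0.4729, -0.3201, 0.1325]
ee_rot: [3.139, -0.005, 0.055]
force: [1.1, -1.0, 0.4]
width: 0.0744
gripper_force: 0.0
```

```bash
python3 - <<'E'
from m import *
I={n:save(n,n+"4.png") for n in("scene","side")}
for n in I:
    for k,x0 in(("glue_mid",(.568,-.304)),("paint_mid",(.471,-.32))):
        eyes.grab_frame(n); r=trace(n,k)
        if r: print(n,k,round(r[0]["conf"],2),*fit([(n,r[0]["mask"])],x0,.004,BOT))
    for k,z in(("white_spot",.008),("blue_spot",.008),("cork_mat",.004)):
        for d in trace(n,k)[:2]:
            v,u=np.nonzero(d["mask"]); c=cal(n)
            q=quad(n,d["mask"],z); print(n,k,round(d["conf"],2),'cen',np.round(ray(0,(u.mean(),v.mean()),z,c),4),np.round(q[0],1),np.round(q[1],1))
    for k,x0 in(("pink_pot_mid",(.585,-.05)),("yellow_pot_mid",(.579,.04))):
        r=trace(n,k)
        if r: print(n,k,*fit([(n,r[0]["mask"])],x0,.006,POT))
cv2.imwrite("pics/j4.png",np.hstack([cv2.resize(I["scene"][100:350,60:400],(400,300)),cv2.resize(I["side"],(400,300))])[:,:,::-1])
E
```

```text
scene glue_mid 0.69 [ 0.56891266 -0.30633692] [-0. -0.]
scene white_spot 0.84 cen [ 0.5287 -0.0669  0.008 ] [527.3 -66.7] [58.  64.4]
scene blue_spot 0.93 cen [0.5202 0.0446 0.008 ] [518.6  44.5] [52.4 62.2]
scene blue_spot 0.38 cen [ 0.5278 -0.0659  0.008 ] [526.5 -66. ] [57.2 63.3]
scene cork_mat 0.86 cen [0.5348 0.2904 0.004 ] [530.3 292.7] [212.4 152.1]
scene pink_pot_mid [ 0.58466258 -0.05154379] [ 0. -0.]
scene yellow_pot_mid [0.57955057 0.03799797] [0. 0.]
side glue_mid 0.84 [ 0.56751192 -0.30253982] [-0.  0.]
side paint_mid 0.87 [ 0.46978495 -0.3173278 ] [-0.  0.]
side white_spot 0.93 cen [ 0.5247 -0.0598  0.008 ] [525.8 -61.2] [60.9 61.3]
side blue_spot 0.91 cen [0.5193 0.0493 0.008 ] [518.9  49.4] [61.6 62.4]
side cork_mat 0.66 cen [0.5287 0.2965 0.004 ] [526.1 298.7] [213.8 151.5]
side pink_pot_mid [ 0.58354347 -0.04836891] [0. 0.]
side yellow_pot_mid [0.57753345 0.04044797] [ 0. -0.]
```

View pics/j4.png

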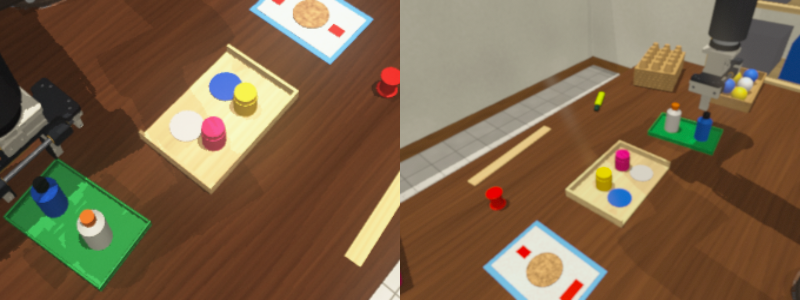

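servo_tool([
  [[5, -15, -10, 0], [11, -36, -14, 0], [11, -36, -14, 0], [12, -40, -14, 0], [12, -40, -14, 0], [12, -40, -12, 0], [11, -36, -10, 0], [7.5, -23, -6, 0], [0, 0, 0, 0], [0, 0, 0, 0]],
])

```text
t: 19.48
eef_pos: [0.537, -0.0539, 0.2211]
ee_rot: [-3.141, -0.001, 0.057]
force: [0.5, -0.5, -0.1]
width: 0.0742
gripper_force: 0.0
```

```bash
python3 - <<'E'
from m import *
go(.585,-.050,.016)
c=cal("wrist"); im=save("wrist","w5.png").astype(int)
print(c[2])
for k,z in(("white_spot",.008),("blue_spot",.008),("cork_mat",.004)):
    for d in trace("wrist",k)[:1]:
        v,u=np.nonzero(d["mask"])
        q=quad("wrist",d["mask"],z); print(k,round(d["conf"],2),'cen',np.round(ray(0,(u.mean(),v.mean()),z,c),4),np.round(q[0],1),np.round(q[1],1))
for k,x0 in(("pink_pot_mid",(.585,-.05)),("yellow_pot_mid",(.579,.04))):
    r=trace("wrist",k)
    if r: print(k,*fit([("wrist",r[0]["mask"])],x0,.006,POT))
E
```

```text
t 19.48 pos [ 0.537  -0.0539  0.2211] rot [-3.141e+00 -1.000e-03  5.700e-02] w 0.0742 gf 0.0
F [ 0.5 -0.5 -0.1] shift mm [ 48.   -1.1 205.2]
[-0.08476596  0.48457985  0.52086058]
white_spot 0.78 cen [ 0.5283 -0.0614  0.008 ] [527.1 -62.8] [61.8 60.8]
blue_spot 0.77 cen [0.5215 0.0479 0.008 ] [519.7  46. ] [61.8 62.5]
cork_mat 0.71 cen [0.5405 0.241  0.004 ] [539.7 231.7] [ 50.4 188.3]
pink_pot_mid [ 0.58279884 -0.05163958] [ 0. -0.]
yellow_pot_mid [0.57738832 0.03739211] [-0.  0.]
```

View pics/w5.png

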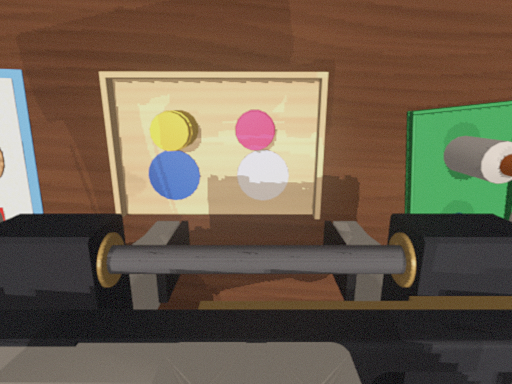

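servo_tool([
  [[12, -0.7, 0, 0], [20, 0, 10, 0], [15, 0, 25, 0], [0, 0, 35, 0], [0, 0, 35, 0], [0, 0, 35, 0], [0, 0, 28, 0], [0, 0, 15, 0], [0, 0, 0, 0], [0, 0, 0, 0]],
])

```text
t: 20.62
eef_pos: [0.5835, -0.0527, 0.037]
ee_rot: [3.141, 0.002, 0.054]
force: [-0.5, 1.3, 1.1]
width: 0.0741
gripper_force: 0.0
```

```bash
python3 - <<'E'
from m import *
go(.584,-.0505,.016)
E
```

```text
t 20.62 pos [ 0.5835 -0.0527  0.037 ] rot [3.141e+00 2.000e-03 5.400e-02] w 0.0741 gf 0.0
F [-0.5  1.3  1.1] shift mm [ 0.6 -2.2 21. ]
```

servo_tool([
  [[0, -2, 5, 0], [0, 0, 8, 0], [0, 0, 5, 0], [0, 0, 3, 0], [0, 0, 0, 0], [0, 0, 0, 0], [0, 0, 0, 0], [0, 0, 0, 0], [0, 0, 0, 0], [0, 0, 0, 0]],
])

```text
t: 21.45
eef_pos: [0.5835, -0.0501, 0.017]
ee_rot: [-3.142, -0.0, 0.054]
force: [0.5, 1.5, -0.1]
width: 0.0747
gripper_force: 0.0
```

servo_tool([
  [[0, 0, 0, 0], [0, 0, 0, 0], [0, 0, 0, 0], [0, 0, 0, 0], [0, 0, 0, 0], [0, 0, 0, 0], [0, 0, 0, 0], [0, 0, 0, 0], [0, 0, 0, 0], [0, 0, 0, 0]],
], claw=1)

```text
t: 22.28
eef_pos: [0.5834, -0.0501, 0.0167]
ee_rot: [-3.142, -0.0, 0.054]
force: [-0.4, 0.2, 0.2]
width: 0.0426
gripper_force: 12.0
```

```bash
python3 - <<'E'
from m import *
for n in("scene","side"):
    im=cv2.imread(f"pics/{n}4.png"); c=cal(n)
    p=proj(n,[.53,.295,.004],c)[0].astype(int); hsv=cv2.cvtColor(im,cv2.COLOR_BGR2HSV)
    m=(hsv[...,1]>60)&(hsv[...,0]>6)&(hsv[...,0]<30); w=np.zeros_like(m); w[p[1]-26:p[1]+27,p[0]-30:p[0]+31]=1
    m=big(m&w); k=max(cv2.findContours(m.astype(np.uint8),0,1)[0],key=cv2.contourArea)
    W=np.array([ray(0,q,.004,c)[:2] for q in cv2.convexHull(k).reshape(-1,2)],np.float32)*1000
    v,u=np.nonzero(m); print(n,m.sum(),hsv[p[1],p[0]],np.round(ray(0,(u.mean(),v.mean()),.004,c),4),cv2.minEnclosingCircle(W),cv2.minAreaRect(W))
go(.528,.296,.1)
E
```

```text
scene 585 [ 17 116 239] [0.529  0.2939 0.004 ] ((528.6602172851562, 294.55291748046875), 37.99000930786133) ((529.448486328125, 293.9571228027344), (72.8946533203125, 73.3138427734375), 39.78580856323242)
side 1607 [ 17 136 204] [0.5251 0.2993 0.004 ] ((526.104248046875, 298.1875915527344), 37.59819412231445) ((526.109619140625, 297.9774169921875), (73.4557113647461, 74.20852661132812), 23.925642013549805)
t 22.28 pos [ 0.5834 -0.0501  0.0167] rot [-3.142 -0.     0.054] w 0.0426 gf 12.0
F [-0.4  0.2  0.2] shift mm [ -36.6 -348.6  -83.3]
```

servo_tool([
  [[0, 0, -5, 0], [0, 0, -15, 0], [0, 0, -25, 0], [0, 0, -25, 0], [0, -5, -10, 0], [-2, -15, 0, 0], [-3, -25, 0, 0], [-4, -33, 0, 0], [-4, -36, 0, 0], [-4, -36, 0, 0]],
])

```text
t: 23.12
eef_pos: [0.5576, 0.0999, 0.0969]
ee_rot: [-3.141, -0.0, 0.053]
force: [-0.1, 0.6, -0.2]
width: 0.0429
gripper_force: 12.0
```

servo_tool([
  [[-4, -36, 0, 0], [-4, -36, 0, 0], [-4, -36, 0, 0], [-3, -35, 0, 0], [-3, -30, 0, 0], [-2, -17, 0, 0], [0, -8.5, 10, 0], [0, 0, 20, 0], [0, 0, 20, 0], [0, 0, 12, 0]],
])

```text
t: 23.95
eef_pos: [0.5263, 0.2944, 0.0322]
ee_rot: [3.14, 0.003, 0.053]
force: [0.1, -1.2, -0.6]
width: 0.043
gripper_force: 12.0
```

servo_tool([
  [[0, 0, 6, 0], [0, 0, 4, 0], [0, 0, 0, 0], [0, 0, 0, 0], [0, 0, 0, 0], [0, 0, 0, 0], [0, 0, 0, 0], [0, 0, 0, 0], [0, 0, 0, 0], [0, 0, 0, 0]],
])

```text
t: 24.78
eef_pos: [0.5276, 0.2959, 0.0249]
ee_rot: [-3.141, -0.0, 0.054]
force: [-1.2, 0.5, -1.3]
width: 0.0426
gripper_force: 12.0
```

```bash
python3 - <<'E'
from m import *
go(.5274,.296,.0147)
s=telemetry.get_state()["eef_pos"]; z0=s[2]-.0107
for n in("scene","side"):
    save(n,n+"6.png"); r=trace(n,"pink_pot_mid")
    if r: print(n,r[0]["conf"],r[0]["mask"].sum(),sil(cal(n),s[0],s[1],z0,POT).sum()/16,*fit([(n,r[0]["mask"])],s[:2],z0,POT))
im=cv2.imread("pics/side6.png"); cv2.imwrite("pics/side6c.png",cv2.resize(im[220:384,60:310],None,fx=2.4,fy=2.4))
E
```

```text
t 24.78 pos [0.5276 0.2959 0.0249] rot [-3.141 -0.     0.054] w 0.0426 gf 12.0
F [-1.2  0.5 -1.3] shift mm [-0.1 -0.1 10.2]
scene 0.57 103 470.0625 [0.54989783 0.27961069] [-0.  0.]
side 0.53 160 1074.6875 [0.50356918 0.29945883] [0. 0.]
```

View pics/side6c.png

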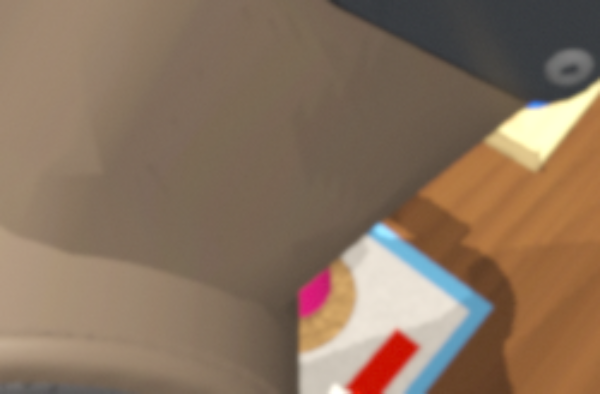

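servo_tool([
  [[0, 0, 4, 0], [0, 0, 3, 0], [0, 0, 1.5, 0], [0, 0, 0.8, 0], [0, 0, 0.5, 0], [0, 0, 0.3, 0], [0, 0, 0, 0], [0, 0, 0, 0], [0, 0, 0, 0], [0, 0, 0, 0]],
])

```text
t: 25.82
eef_pos: [0.5276, 0.2959, 0.0147]
ee_rot: [-3.142, -0.0, 0.054]
force: [-1.4, -0.9, 1.6]
width: 0.0425
gripper_force: 12.0
```

```bash
python3 -c "
from m import *
go(.5274,.296,.0147)"
```

```text
t 25.82 pos [0.5276 0.2959 0.0147] rot [-3.142 -0.     0.054] w 0.0425 gf 12.0
F [-1.4 -0.9  1.6] shift mm [-0.2 -0.1  0. ]
```

servo_tool([
  [[0, 0, 0, 0], [0, 0, 0, 0], [0, 0, 0, 0], [0, 0, 0, 0], [0, 0, -10, 0], [0, 0, -20, 0], [0, 0, -30, 0], [0, 0, -30, 0], [0, 0, -20, 0], [0, 0, -10, 0]],
], claw=-0.7)

```text
t: 26.65
eef_pos: [0.5289, 0.2969, 0.139]
ee_rot: [-3.138, -0.004, 0.055]
force: [-0.3, 0.5, 0.1]
width: 0.0745
gripper_force: 0.0
```

servo_tool([
  [[-3, 20, 0, 0], [-5, 35, 0, 0], [-6, 40, 0, 0], [-6, 40, 0, 0], [-6, 40, 0, 0], [-6, 40, 0, 0], [-6, 40, 0, 0], [-6, 40, 0, 0], [-6, 40, 0, 0], [-6, 40, 0, 0]],
])

```text
t: 27.48
eef_pos: [0.4911, -0.0834, 0.1349]
ee_rot: [-3.141, -0.0, 0.055]
force: [0.5, 0.4, 0.4]
width: 0.0742
gripper_force: 0.0
```

servo_tool([
  [[-6, 40, 0, 0], [-6, 40, 0, 0], [-6, 40, 0, 0], [-6, 40, 0, 0], [-5, 35, 0, 0], [-4, 25, 0, 0], [-1, 15.5, 0, 0], [0, 0, 0, 0], [0, 0, 0, 0], [0, 0, 0, 0]],
])

```text
t: 28.32
eef_pos: [0.4704, -0.3182, 0.1345]
ee_rot: [-3.141, 0.0, 0.054]
force: [-0.8, 0.6, 0.2]
width: 0.0743
gripper_force: 0.0
```

```bash
python3 - <<'E'
from m import *
go(.4705,-.3185,.039)
for n in("scene","side"):
    save(n,n+"7.png")
    for k,x0,z,p in(("pink_pot_mid",(.5276,.296),.004,POT),("yellow_pot_mid",(.579,.039),.006,POT),("paint_mid",(.4705,-.3185),.004,BOT),("glue_mid",(.568,-.3045),.004,BOT)):
        r=trace(n,k)
        if r: print(n,k,r[0]["mask"].sum(),sil(cal(n),*x0,z,p).sum()/16,*fit([(n,r[0]["mask"])],x0,z,p))
E
```

```text
t 28.32 pos [ 0.4704 -0.3182  0.1345] rot [-3.141  0.     0.054] w 0.0743 gf 0.0
F [-0.8  0.6  0.2] shift mm [ 0.1  0.3 95.5]
scene pink_pot_mid 433 463.0 [0.52962442 0.29373301] [0. 0.]
scene yellow_pot_mid 472 524.3125 [0.57953838 0.03805565] [-0. -0.]
scene paint_mid 759 805.6875 [ 0.47121246 -0.32156223] [0. 0.]
scene glue_mid 750 785.8125 [ 0.56850824 -0.30639863] [ 0. -0.]
side pink_pot_mid 1010 1049.75 [0.52749338 0.29650312] [0. 0.]
side yellow_pot_mid 626 629.0 [0.57755468 0.04047711] [-0. -0.]
side paint_mid 642 663.375 [ 0.47055521 -0.31884488] [0. 0.]
side glue_mid 575 601.875 [ 0.56855188 -0.30463302] [ 0. -0.]
```

servo_tool([
  [[0.5, 1.5, 10, 0], [0, 0, 20, 0], [0, 0, 24, 0], [0, 0, 20, 0], [0, 0, 12, 0], [0, 0, 6, 0], [0, 0, 3.5, 0], [0, 0, 0, 0], [0, 0, 0, 0], [0, 0, 0, 0]],
])

```text
t: 29.65
eef_pos: [0.472, -0.3203, 0.04]
ee_rot: [3.141, -0.001, 0.054]
force: [-0.2, -0.1, -0.3]
width: 0.0753
gripper_force: 0.0
```

servo_tool([
  [[0, 0, 0, 0], [0, 0, 0, 0], [0, 0, 0, 0], [0, 0, 0, 0], [0, 0, 0, 0], [0, 0, 0, 0], [0, 0, 0, 0], [0, 0, 0, 0], [0, 0, 0, 0], [0, 0, 0, 0]],
], claw=1)

```text
t: 30.48
eef_pos: [0.4714, -0.3201, 0.0393]
ee_rot: [3.142, -0.0, 0.054]
force: [-0.3, 1.1, 2.4]
width: 0.044
gripper_force: 12.0
```

servo_tool([
  [[0, 0, -5, 0], [0, 0, -15, 0], [0, 0, -25, 0], [0, 0, -25, 0], [2, -10, -10, 0], [4, -20, 0, 0], [6, -30, 0, 0], [7, -36, 0, 0], [7, -38, 0, 0], [7, -38, 0, 0]],
])

```text
t: 31.32
eef_pos: [0.4943, -0.1448, 0.1189]
ee_rot: [-3.141, 0.0, 0.053]
force: [-0.1, -0.8, -1.2]
width: 0.0439
gripper_force: 12.0
```

servo_tool([
  [[7, -38, 0, 0], [7, -38, 0, 0], [7, -38, 0, 0], [7, -35, 0, 0], [5, -25, 0, 0], [2, -13, 0, 0], [0.5, -4.8, 0, 0], [0, 0, 10, 0], [0, 0, 20, 0], [0, 0, 15, 0]],
])

```text
t: 32.15
eef_pos: [0.5192, 0.0458, 0.0727]
ee_rot: [-3.141, 0.001, 0.053]
force: [0.1, -0.3, -2.2]
width: 0.0438
gripper_force: 12.0
```

servo_tool([
  [[0, 0, 10, 0], [0, 0, 6, 0], [0, 0, 2, 0], [0, 0, 0, 0], [0, 0, 0, 0], [0, 0, 0, 0], [0, 0, 0, 0], [0, 0, 0, 0], [0, 0, 0, 0], [0, 0, 0, 0]],
])

```text
t: 32.98
eef_pos: [0.5201, 0.047, 0.0564]
ee_rot: [-3.141, -0.0, 0.054]
force: [-0.1, 0.4, -1.8]
width: 0.0435
gripper_force: 12.0
```

```bash
python3 - <<'E'
from m import *
go(.5197,.047,.043)
s=telemetry.get_state()["eef_pos"]; z0=s[2]-.035; im=[]
for n in("scene","side"):
    im.append(save(n,n+"8.png")); r=trace(n,"paint_mid")
    if r: print(n,r[0]["conf"],r[0]["mask"].sum(),sil(cal(n),s[0],s[1],z0,BOT).sum()/16,*fit([(n,r[0]["mask"])],s[:2],z0,BOT))
cv2.imwrite("pics/j8.png",np.hstack([cv2.resize(im[0][90:300,120:400],(400,300)),cv2.resize(im[1][130:340,180:460],(400,300))])[:,:,::-1])
E
```

```text
t 32.98 pos [0.5201 0.047  0.0564] rot [-3.141 -0.     0.054] w 0.0435 gf 12.0
F [-0.1  0.4 -1.8] shift mm [-0.4 -0.  13.4]
scene 0.51 224 673.1875 [0.54038065 0.03562117] [ 0. -0.]
side 0.84 338 950.0625 [0.49889172 0.06574324] [0. 0.]
```

View pics/j8.png

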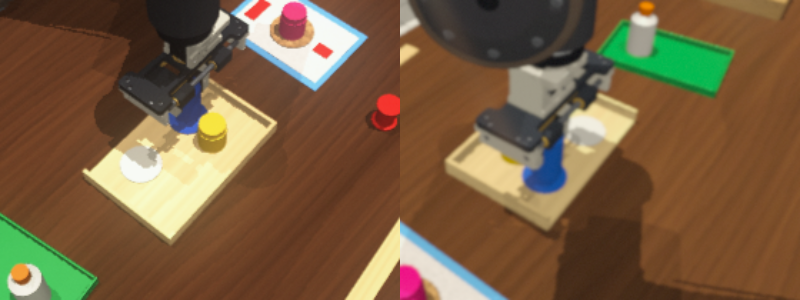

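servo_tool([
  [[0, 0, 4, 0], [0, 0, 4, 0], [0, 0, 2, 0], [0, 0, 1.5, 0], [0, 0, 0.8, 0], [0, 0, 0.5, 0], [0, 0, 0.4, 0], [0, 0, 0, 0], [0, 0, 0, 0], [0, 0, 0, 0]],
])

```text
t: 34.02
eef_pos: [0.52, 0.0469, 0.0432]
ee_rot: [3.142, -0.0, 0.054]
force: [-1.5, -1.0, 3.8]
width: 0.0436
gripper_force: 12.0
```

```bash
python3 -c "
from m import *
go(.5197,.047,.043)"
```

```text
t 34.02 pos [0.52   0.0469 0.0432] rot [ 3.142 -0.     0.054] w 0.0436 gf 12.0
F [-1.5 -1.   3.8] shift mm [-0.3 -0.2  0.2]
```

servo_tool([
  [[0, 0, 0, 0], [0, 0, 0, 0], [0, 0, 0, 0], [0, 0, 0, 0], [0, 0, -10, 0], [0, 0, -20, 0], [0, 0, -25, 0], [0, 0, -25, 0], [0, 0, -10, 0], [0, 0, 0, 0]],
], claw=-0.7)

```text
t: 34.85
eef_pos: [0.5218, 0.0475, 0.1365]
ee_rot: [-3.14, -0.006, 0.055]
force: [-0.1, -0.9, 0.5]
width: 0.0744
gripper_force: 0.0
```

servo_tool([
  [[2, 20, 0, 0], [3, 35, 0, 0], [3.5, 40, 0, 0], [3.5, 40, 0, 0], [3.5, 40, 0, 0], [3.5, 40, 0, 0], [3.5, 40, 0, 0], [3.4, 40, 0, 0], [2.5, 38, 0, 0], [1, 21, 0, 0]],
])

```text
t: 35.68
eef_pos: [0.568, -0.3086, 0.1318]
ee_rot: [-3.142, 0.001, 0.052]
force: [0.1, 0.1, 0.4]
width: 0.0744
gripper_force: 0.0
```

servo_tool([
  [[0, 0, 0, 0], [0, 0, 0, 0], [0, 0, 0, 0], [0, 0, 0, 0], [0, 0, 0, 0], [0, 0, 0, 0], [0, 0, 0, 0], [0, 0, 0, 0], [0, 0, 0, 0], [0, 0, 0, 0]],
])

```text
t: 36.52
eef_pos: [0.5686, -0.3048, 0.133]
ee_rot: [-3.142, -0.0, 0.054]
force: [-0.5, 0.3, 0.2]
width: 0.0747
gripper_force: 0.0
```

```bash
python3 - <<'E'
from m import *
go(.5685,-.3055,.039)
for n in("scene","side"):
    save(n,n+"9.png")
    for k,x0,z,p in(("paint_mid",(.52,.047),.008,BOT),("glue_mid",(.568,-.3045),.004,BOT)):
        r=trace(n,k)
        if r: print(n,k,r[0]["mask"].sum(),sil(cal(n),*x0,z,p).sum()/16,*fit([(n,r[0]["mask"])],x0,z,p))
E
```

```text
t 36.52 pos [ 0.5686 -0.3048  0.133 ] rot [-3.142 -0.     0.054] w 0.0747 gf 0.0
F [-0.5  0.3  0.2] shift mm [-0.1  0.7 94. ]
scene paint_mid 608 653.6875 [0.51989653 0.04551499] [-0.  0.]
side paint_mid 8697 927.3125 [0.50610436 0.30939932] [0. 0.]
side glue_mid 569 601.875 [ 0.56780068 -0.30319946] [-0. -0.]
```

servo_tool([
  [[0, 0.3, 10, 0], [0, 0, 20, 0], [0, 0, 24, 0], [0, 0, 20, 0], [0, 0, 11, 0], [0, 0, 6, 0], [0, 0, 3, 0], [0, 0, 0, 0], [0, 0, 0, 0], [0, 0, 0, 0]],
])

```text
t: 37.65
eef_pos: [0.5694, -0.3055, 0.0401]
ee_rot: [3.141, -0.002, 0.054]
force: [0.5, 0.4, 0.6]
width: 0.0744
gripper_force: 0.0
```

servo_tool([
  [[0, 0, 0, 0], [0, 0, 0, 0], [0, 0, 0, 0], [0, 0, 0, 0], [0, 0, 0, 0], [0, 0, 0, 0], [0, 0, 0, 0], [0, 0, 0, 0], [0, 0, 0, 0], [0, 0, 0, 0]],
], claw=1)

```text
t: 38.48
eef_pos: [0.5686, -0.3053, 0.039]
ee_rot: [3.142, -0.0, 0.054]
force: [-0.8, 1.2, 1.9]
width: 0.0434
gripper_force: 12.0
```

servo_tool([
  [[0, 0, -5, 0], [0, 0, -15, 0], [0, 0, -25, 0], [0, 0, -25, 0], [-2, -10, -10, 0], [-3, -20, 0, 0], [-4, -30, 0, 0], [-4, -35, 0, 0], [-4, -36, 0, 0], [-4, -36, 0, 0]],
])

```text
t: 39.32
eef_pos: [0.5374, -0.1382, 0.1185]
ee_rot: [-3.141, 0.001, 0.053]
force: [0.5, 1.1, -1.1]
width: 0.0442
gripper_force: 12.0
```

servo_tool([
  [[-4, -34, 0, 0], [-2, -25, 0, 0], [-1, -13, 0, 0], [0, -5, 0, 0], [0, 0, 10, 0], [0, 0, 20, 0], [0, 0, 20, 0], [0, 0, 10, 0], [0, 0, 3, 0], [0, 0, 0, 0]],
])

```text
t: 40.15
eef_pos: [0.5267, -0.064, 0.0548]
ee_rot: [3.141, 0.002, 0.053]
force: [-1.1, 0.5, -0.8]
width: 0.0435
gripper_force: 12.0
```

servo_tool([
  [[0, 0, 0, 0], [0, 0, 0, 0], [0, 0, 0, 0], [0, 0, 0, 0], [0, 0, 0, 0], [0, 0, 0, 0], [0, 0, 0, 0], [0, 0, 0, 0], [0, 0, 0, 0], [0, 0, 0, 0]],
])

```text
t: 40.98
eef_pos: [0.5274, -0.0631, 0.0559]
ee_rot: [3.142, 0.0, 0.054]
force: [-0.4, -0.4, -1.0]
width: 0.0434
gripper_force: 12.0
```

```bash
python3 -c "
from m import *
go(.5272,-.063,.0432)"
```

```text
t 40.98 pos [ 0.5274 -0.0631  0.0559] rot [3.142 0.    0.054] w 0.0434 gf 12.0
F [-0.4 -0.4 -1. ] shift mm [-0.2 -0.2 12.7]
```

Lower, release, retreat up and away over the tray, then check.

servo_tool([
  [[0, 0, 4, 0], [0, 0, 4, 0], [0, 0, 2, 0], [0, 0, 1.2, 0], [0, 0, 0.7, 0], [0, 0, 0.5, 0], [0, 0, 0.3, 0], [0, 0, 0, 0], [0, 0, 0, 0], [0, 0, 0, 0]],
])

```text
t: 41.82
eef_pos: [0.5275, -0.0632, 0.0434]
ee_rot: [-3.142, -0.0, 0.054]
force: [0.0, -0.4, -1.8]
width: 0.0439
gripper_force: 12.0
```

servo_tool([
  [[0, 0, 0, 0], [0, 0, 0, 0], [0, 0, 0, 0], [0, 0, 0, 0], [0, 0, -10, 0], [0, 0, -20, 0], [0, 0, -30, 0], [0, 0, -30, 0], [0, 0, -30, 0], [0, 0, -20, 0]],
], claw=-0.7)

```text
t: 42.65
eef_pos: [0.5283, -0.0632, 0.1873]
ee_rot: [3.142, -0.004, 0.055]
force: [0.7, -0.4, 0.5]
width: 0.0746
gripper_force: 0.0
```

servo_tool([
  [[-5, 0, -15, 0], [-10, 0, -10, 0], [-10, 0, -10, 0], [-5, 0, 0, 0], [0, 0, 0, 0], [0, 0, 0, 0], [0, 0, 0, 0], [0, 0, 0, 0], [0, 0, 0, 0], [0, 0, 0, 0]],
])

```text
t: 43.48
eef_pos: [0.4975, -0.0648, 0.2177]
ee_rot: [3.141, 0.001, 0.054]
force: [-0.4, -0.3, 0.2]
width: 0.0747
gripper_force: 0.0
```

```bash
python3 - <<'E'
from m import *
go(.5274,-.0631,.0432)
im=[]
T=(("paint_mid",(.52,.047),.008,BOT),("glue_mid",(.527,-.063),.008,BOT),("pink_pot_mid",(.5276,.296),.004,POT),("yellow_pot_mid",(.579,.039),.006,POT))
for n in("wrist","scene","side"):
    im.append(save(n,n+"10.png"))
    for k,x0,z,p in T:
        r=trace(n,k)
        if r and r[0]["mask"].sum()<3500: print(n,k,r[0]["mask"].sum(),sil(cal(n),*x0,z,p).sum()/16,*fit([(n,r[0]["mask"])],x0,z,p))
cv2.imwrite("pics/j10.png",np.hstack([cv2.resize(im[0][40:230,80:330],(400,300)),cv2.resize(im[2][130:380,100:433],(400,300))])[:,:,::-1])
E
```

```text
t 43.48 pos [ 0.4975 -0.0648  0.2177] rot [3.141e+00 1.000e-03 5.400e-02] w 0.0747 gf 0.0
F [-0.4 -0.3  0.2] shift mm [ 3.010e+01 -1.000e-01  1.744e+02]
wrist paint_mid 2214 2229.8125 [0.51886073 0.04726092] [0. 0.]
wrist glue_mid 1607 1665.4375 [ 0.52681955 -0.06214756] [-0. -0.]
wrist yellow_pot_mid 1863 1908.875 [0.57816051 0.04041022] [ 0. -0.]
scene glue_mid 602 682.0625 [ 0.52728588 -0.0652562 ] [-0. -0.]
scene pink_pot_mid 456 463.0 [0.53026218 0.29351405] [ 0. -0.]
scene yellow_pot_mid 504 524.3125 [0.57959777 0.03754749] [0. 0.]
side paint_mid 847 927.3125 [0.51800804 0.04944282] [0. 0.]
side glue_mid 802 807.25 [ 0.52621578 -0.06234951] [ 0. -0.]
side pink_pot_mid 1030 1049.75 [0.52788579 0.29666837] [0. 0.]
side yellow_pot_mid 606 629.0 [0.57747297 0.03993611] [0. 0.]
```

View pics/j10.png

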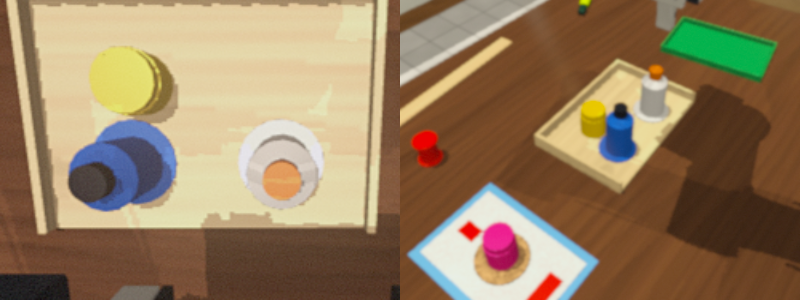

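The last picture shows both bottles upright on their spots, the pink pot on the mat, the yellow pot unmoved and the gripper clear of everything.

```bash
python3 -c "
from h import *
print(ticket.job_done())"
```

```text
the job is handed in; nothing more can be done
None
```

The job is handed in after about 44 s of robot time: the pink pot is in the middle of the cork mat, both bottles are back upright on their own spots, each within about 2 mm of centre by the cameras, the yellow pot measured unmoved, and the arm never went near the spool.

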